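# Ready the spring-jaw holder for an open module

### The job

I am about to lay an open amplifier module in the spring-jaw holder, so first press shut every hardware tube in the rack that still stands open, so that no stray screw can get into it. Then draw the holder's sliding jaw out by its pull bar until its pointer stands at the index mark on the scale, and keep it there for me: finish while still holding the bar against the springs, do not let go. Leave the other things on the bench where they are.

Things in the scene. Friction and masses are not known exactly. Their poses are not given: they have to be found in the camera images.
- slide (a joint): how far the sliding jaw of the module holder is pulled out, m: 0 = at rest (sprung shut towards the fixed jaw), 0.07 = end of travel. It slides along the holder's length, pull bar first, on two rods. Two return springs pull it back at once when let go: about 5 N at rest, rising by 1.3 N per 10 mm (about 12 N at 0.055), plus 0.6 N of friction.
- pull_bar (a point): centre of the pull bar of the sliding jaw: level steel bar, 12 mm thick, 112 mm long, 52 mm above the bench, on the ends of two 8 mm guide rods, 48 mm either side of this point. Axes are the holder's: x along the slide, pulling out moves towards -x; y along the bar; z up. At rest 49 mm are free between bar and the guide block on its +x side (72 mm high); only bench beneath.
- pointer (a point): tip of the small steel pointer (4 mm wide) on the side of the sliding jaw, 51 mm above the bench; it moves with the jaw and sits 177 mm along +x and 79 mm along +y from pull_bar, in the holder's axes
- index_mark (a point): index line on the dark steel clip (16 mm along the rail, white line across its middle) on the graduated scale rail at the holder's +y side, at the pointer's height; fixed during a run, axes as the holder's. The pointer is at the mark when both have the same place along x. At rest the mark lies 25 to 55 mm from the pointer towards -x.
- mouth1 (a point): centre of the rim of hardware tube 1, 80 mm above the bench. Four like clear tubes, 29 mm across, held fast in a row 50 mm apart in a grey rack fixed to the bench; their order varies. Axes: x points to the cap's hinge, y along the row, z up. The hinge line is parallel to y, 16.5 mm along +x and 1.5 mm below this point.
- cap1 (a joint): opening angle of the flip cap of tube 1, rad: 0 = shut, 1.57 = upright, more = leaning back. White disc 30 mm across, 5 mm thick, with a thumb tab; it reaches 39 mm from the hinge; shut, its top is 5 mm above the rim. A stiff hinge leaves it where it is put (under 2 N at the tab closes it). Two of the four start open (1.3 to 2.1), two shut.
- mouth2 (a point): centre of the rim of hardware tube 2, 80 mm above the bench. As tube 1.
- cap2 (a joint): opening angle of the flip cap of tube 2, rad: 0 = shut, 1.57 = upright, more = leaning back. As cap 1.
- mouth3 (a point): centre of the rim of hardware tube 3, 80 mm above the bench. As tube 1.
- cap3 (a joint): opening angle of the flip cap of tube 3, rad: 0 = shut, 1.57 = upright, more = leaning back. As cap 1.
- mouth4 (a point): centre of the rim of hardware tube 4, 80 mm above the bench. As tube 1.
- cap4 (a joint): opening angle of the flip cap of tube 4, rad: 0 = shut, 1.57 = upright, more = leaning back. As cap 1.
- module: bystander, loose, not to be disturbed: a shut amplifier module, aluminium box with a brass lid, 76 x 110 x 28 mm; origin at the middle of its underside
- driver: bystander, loose, not to be disturbed: a screwdriver 170 mm long, lying; origin at the middle of its underside
- spanner: bystander, loose, not to be disturbed: a spanner 160 mm long, lying; origin at the middle of its underside
- cleaner: bystander, loose, not to be disturbed: a white plastic bottle, 64 mm across and 150 mm tall; origin at the middle of its underside
- attenuator_end (a point): bystander, loose, not to be disturbed: a black finned power attenuator 120 mm long, lying; this point is its end towards the robot
- calliper_jaws (a point): bystander, loose, not to be disturbed: a digital calliper 200 mm long, lying; this point is on its beam at the jaws
- bin: bystander, loose, not to be disturbed: an open black parts bin 100 x 130 x 45 mm; origin at the middle of its underside
- spool: bystander, loose, not to be disturbed: a solder spool, 60 mm across and 46 mm tall, standing; origin at the middle of its underside

How it is judged (in metres and radians):
On the way, in this order (a step that is already met when the one before it is completed fails the run):
1. all four hardware tubes are shut (value of joint each of cap1, cap2, cap3, cap4 below 0.15 rad), for 0.3 s.
2. the jaw is drawn out and held by the gripper with its pointer at the index mark (x of pointer in the frame of index_mark between -0.005 and 0.005 m and contact force between slide and the fingers above 4 N and velocity of joint slide between -0.02 and 0.02 m/s), for 0.5 s.
At the end, for the whole second after the job is handed in: All four caps are shut (within 0.15 rad), and the gripper is still holding the sliding jaw against its springs (fingers bear on it with more than 4 N), at rest, with the pointer within 5 mm of the index mark along the slide (all of step 1 and all of step 2); the arm keeps its last pose, push and grip.
It fails at once if one of the loose bystanders is moved by more than 30 mm (distance of any of module, driver, spanner, cleaner, attenuator_end, calliper_jaws, bin, spool from where it was at the start of the episode above 0.03 m).
It also fails if it takes over 51 s, if anything falls off the work surface, if the arm or the gripper's body presses on something with over 40 N, if the wrist force passes 120 N, or if a joint passes its speed limit or range.

### The arm

A 6-joint arm with a two-finger parallel gripper is mounted at the origin on the work surface. World frame = base frame: x ahead of the robot, y to its left, z up, the work surface at z = 0. Lengths are in mm, angles in rad, forces in N, time in s.
With the tool pointing down it reaches from about 300 to 775 mm from the base axis. Payload 14.6 kg.
Tool frame: the origin (TCP) lies between the finger pads; the fingertips stand 25 mm ahead of it and the grasp point (between the pads) lies 6 mm ahead of it; z points along the fingers, y is the line along which they close (so a half turn about z gives the same grasp; the last joint's range is limited). The gripper opens to 94 mm and grips with 3 to 60 N. Pads are 16 mm wide; open, the fingers measure 119 mm over their backs; the gripper's body (75 mm by 177 mm) begins 78 mm behind the grasp point.
Start: joints at [-1.314, 0.3, 1.521, -0, 1.321, -0.067], TCP at [174.987, -521.41, 200.446] pointing down, gripper open.
Joint ranges: [-3.03, 3.03], [-0.79, 2.21], [0.23, 2.52], [-1.04, 4.18], [0, 3.07], [-2.55, 2.55]. Speed limits (rad/s): [2.22, 2.22, 2.57, 3.14, 3.14, 3.14].

### API

Orientations are given as [roll, pitch, yaw] about the fixed x, y, z axes, in that order (R = Rz(yaw) Ry(pitch) Rx(roll)).
In Python, from cell import manip gives the robot as it stands. The module is installed in compiled form; this text tells all that it offers.
- The arm moves only by the tool step_arm, never from a script. Its argument "series" is one flat list of numbers, 5 for each row, row after row: the shift along the world's x, y, z in mm, then the turn about the world's z in rad, then the closure, from 0 (fully open) to 1 (shut). In form: [dx, dy, dz, spin, jaw, dx, dy, dz, spin, jaw, ...]. A call has 1 to 20 rows; each row shifts and turns the commanded pose from where the row before left it; what a row does not reach is not made up. A row lasts 1/8 s, in which the tool goes at most 62.5 mm and 10.7 degrees, less where a joint would pass 70% of its speed; a pose out of reach is approached as far as the arm can. A call is refused whole if a number of a shift passes 62.5 or a number of a turn 0.188, either way. A call with a gripper value outside its range is refused whole. The fingers move at their own pace and stop on an object; "squeeze" is the grip in N (left out, the last holds). Time passes only in rows, so rows that do not move let the fingers close. It gives the time, the measured TCP pose, the force, the opening and the grip force at its end, in the units of the state.
- manip.read_state(): the state, without advancing time (a new reading comes with each control period).
- manip.camera(name): name is "side" or "top" or "wrist"; returns (picture, depth): 384x512x3 uint8, blue, green, red; 384x512 float32, mm along the optical axis (not along the pixel's ray), 0 where there is no reading.
- manip.camera_info(name): a dict with "fovy" (degrees; the focal length in pixels is half the picture's height over the tangent of half this angle, whatever the lens; pixels are square), "cx", "cy" (the principal point, pixels), "eye" and "orientation" of the camera in the world. Camera axes: x right, y down, z forward; pixel columns grow to the right and rows downward; lengths in mm; the calibration is good to about 2 mm. A picture is of the moment at which its call begins: read the wrist's pose just before it. camera_info takes no time and is no camera call; for the wrist camera it gives the pose at the moment of the call.
- manip.sign_off(): hands the job in; it is judged then, once.
The state is a dict: "clock": time; "joints": joint angles; "qd": joint speeds; "effort": joint torques, N m; "eef_pos": TCP position; "eef_rot": TCP orientation; "wrist_force": force on the tool from outside, world axes, zero at the start; "moment": the same for the moment, N m; "finger_gap": finger opening in mm; "finger_force": force on a finger pad.
Only numpy, scipy, OpenCV 4.12 (cv2) and the standard library are available. Lean on these libraries where they do the work, as an engineer would, in place of code of your own. Each camera call takes 0.05 s, during which the arm holds its last target. There are 200 camera calls.

## Working session

There is one attempt and no reset: what is moved stays moved. The work goes in short steps, Python scripts to look and compute and a tool call to move; the robot and the scene stay as the last step left them, time stands still between calls to the robot, and variables do not carry over. Pictures are saved under pics/ and viewed, at most 10 in all, crops included, and the job is handed in when it is done.

Besides the shell and the picture viewer there is one more tool, called in YAML: its name, and indented under it one key for each argument. step_arm: Moves the arm, as the interface text tells. Its arguments: {"type":"object","properties":{"series":{"type":"array"},"squeeze":{"type":"number"}},"required":["series"]}

```bash
mkdir -p pics
cat > h.py <<'E'
import numpy as np, cv2
from cell import manip
from scipy.spatial.transform import Rotation as R
def info(n):
    i=manip.camera_info(n); return i
def rot(o):
    o=np.array(o,float)
    return o if o.shape==(3,3) else (R.from_euler('xyz',o).as_matrix() if o.size==3 else R.from_quat(o).as_matrix())
def cloud(n,d,i=None):
    i=i or info(n); f=192/np.tan(np.radians(i['fovy'])/2)
    v,u=np.mgrid[0:384,0:512]
    p=np.stack([(u-i['cx'])/f*d,(v-i['cy'])/f*d,d],-1)
    return p@rot(i['orientation']).T+np.array(i['eye'])
def ray(n,u,v,z,i=None):
    i=i or info(n); f=192/np.tan(np.radians(i['fovy'])/2)
    r=rot(i['orientation'])@np.array([(u-i['cx'])/f,(v-i['cy'])/f,1]); e=np.array(i['eye'])
    return e+r*(z-e[2])/r[2]
E
python3 - <<'E'
from h import *
for n in ['top','side']:
    print(info(n)); p,d=manip.camera(n); cv2.imwrite(f'pics/{n}.png',cv2.resize(p,(800,600),interpolation=cv2.INTER_CUBIC)); np.savez(f'{n}.npz',p=p,d=d)
print(manip.read_state())
E
```

```text
{'fovy': 45.525670120758555, 'cx': 253.52893077617676, 'cy': 181.2784604273242, 'eye': array([ 457.41313815,  -10.87612747, 1361.45077004]), 'orientation': array([-3.09591872,  0.03048296, -1.59102723])}
{'fovy': 47.10036070719076, 'cx': 263.63010689218885, 'cy': 181.65547075386348, 'eye': array([ 255.20673204, -995.10945569,  652.08182086]), 'orientation': array([-2.07281067,  0.01816743, -0.26587096])}
{'clock': 0.1, 'joints': array([-1.31360389e+00,  3.00392510e-01,  1.52151536e+00, -1.73614961e-06,
        1.32072888e+00, -6.65877773e-02]), 'qd': array([-0.00081966,  0.00081765, -0.00173141,  0.00090566,  0.00135796,
        0.00175753]), 'effort': array([-1.76589194e-03, -5.32649624e+01, -3.53288019e+01,  7.08762067e-02,
        2.34931108e-02, -6.76391073e-05]), 'eef_pos': array([ 174.92404588, -521.18098017,  199.95725193]), 'eef_rot': array([-3.14055076e+00, -6.77947778e-05,  3.23780606e-01]), 'wrist_force': array([-0.45120288, -0.72970809, -0.08594142]), 'moment': array([0.04276076, 0.02888137, 0.02185719]), 'finger_force': 0.0, 'finger_gap': 94.06712040106343}
```

View pics/top.png

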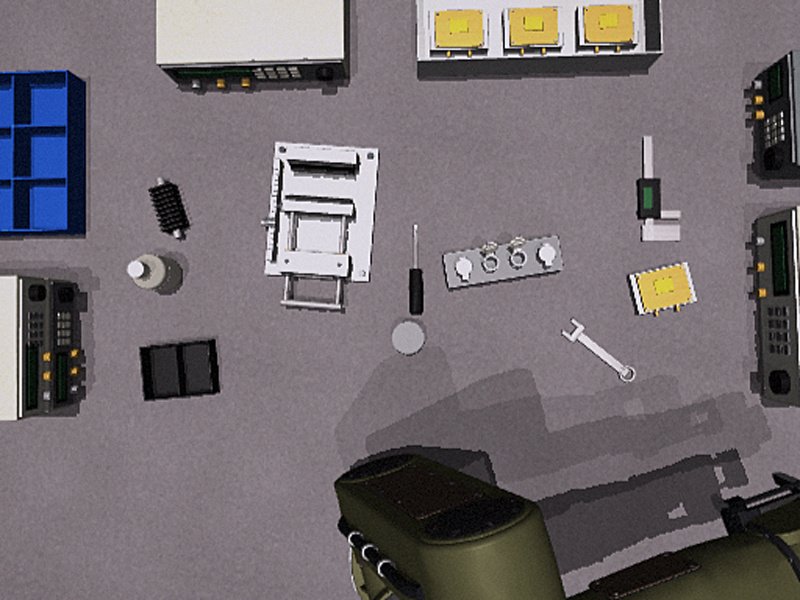

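View pics/side.png

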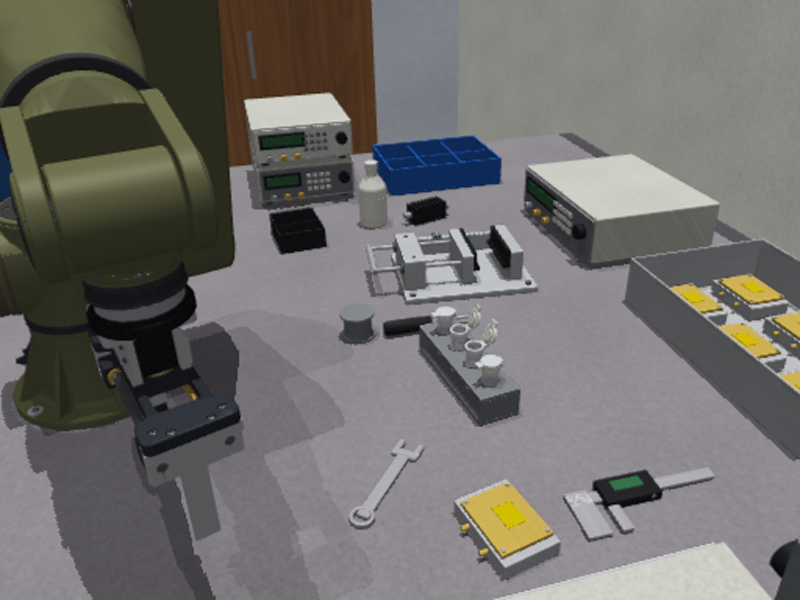

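The top view shows the rack with tubes at (463,267), (490,262), (518,258) and (547,255); the two middle ones are open, hinged away from the robot. The holder's pull bar is at (313,306), and the scale is on its left at x≈272.

Run:
```python
from h import *
s=.64
for nm,u,v,z in [('t1',463,267,83),('t2',490,262,80),('t3',518,258,80),('t4',547,255,83),('barL',283,304,52),('barR',342,308,52),('bar_c',313,306,52),('baseTL',277,142,8),('baseTR',379,150,8),('baseBL',265,274,8),('scaleclip?',268,222,51)]:
    print(nm,ray('top',u*s,v*s,z).round(1))
print(info('wrist'))
```

```text
t1 [543.1 -93.2  83. ]
t2 [ 551.2 -141.8   80. ]
t3 [ 557.3 -191.9   80. ]
t4 [ 561.2 -243.1   83. ]
barL [484.4 236.9  52. ]
barR [474.8 128.2  52. ]
bar_c [479.5 181.5  52. ]
baseTL [796.9 252.8   8. ]
baseTR [776.   56.8   8. ]
baseBL [543.2 279.    8. ]
scaleclip? [636.9 263.1  51. ]
{'fovy': 64.96198497939511, 'cx': 257.0073074205628, 'cy': 189.8093126931424, 'eye': array([ 250.63350194, -495.97803155,  383.96180057]), 'orientation': array([ 2.86202548e+00,  9.22454927e-04, -1.24587538e+00])}
```

step_arm:
  series: [32, 29.7, 2.5, -0.017, 0, 32, 29.7, 2.5, -0.017, 0, 32, 29.7, 2.5, -0.017, 0, 32, 29.7, 2.5, -0.017, 0, 32, 29.7, 2.5, -0.017, 0, 32, 29.7, 2.5, -0.017, 0, 32, 29.7, 2.5, -0.017, 0, 32, 29.7, 2.5, -0.017, 0, 32, 29.7, 2.5, -0.017, 0, 32, 29.7, 2.5, -0.017, 0, 32, 29.7, 2.5, -0.017, 0, 32, 29.7, 2.5, -0.017, 0.6, 0, 0, 0, 0, 0.6, 0, 0, 0, 0, 0.6]
  squeeze: 40

```text
clock: 1.85
eef_pos: [558.6, -165.2, 230.0]
eef_rot: [-3.141, 0.001, 0.12]
wrist_force: [-0.2, -0.1, 0.8]
finger_gap: 67.2
finger_force: 0.0
```

Run:
```python
from h import *
s=manip.read_state();print(s['clock'],s['eef_pos'],s['eef_rot'],s['finger_gap'])
i=info('wrist');p,d=manip.camera('wrist');np.savez('w1.npz',p=p,d=d,i=i);cv2.imwrite('pics/w1.png',cv2.resize(p,(800,600)))
print(i['eye'])
P,D=manip.camera('top');np.savez('top2.npz',p=P,d=D)
```

```text
1.85 [ 558.57726774 -165.23884919  230.02934799] [-3.14133021e+00  8.09414666e-04  1.20000146e-01] 67.22509908695142
[ 638.00291657 -155.80889047  413.95528991]
```

View pics/w1.png

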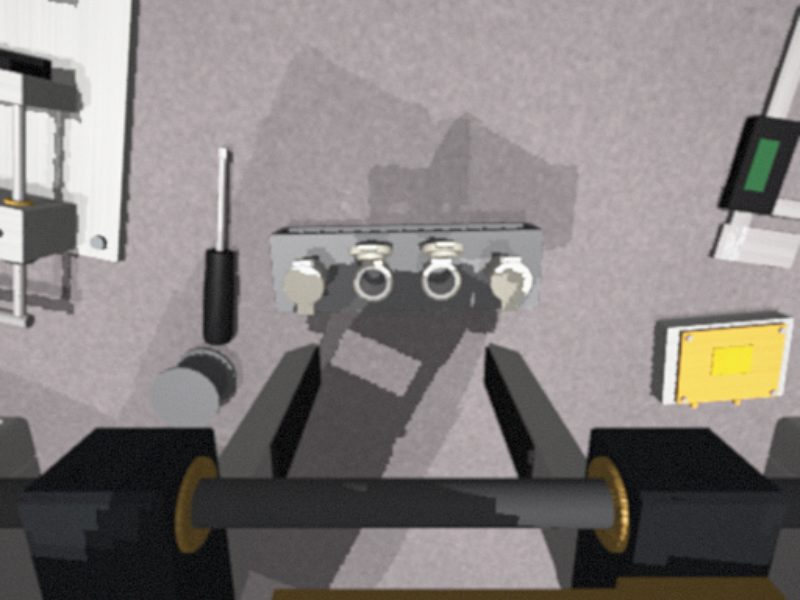

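The wrist view shows the open tube rims at (373,282) and (441,280), with their caps standing behind at y≈250. The outer two caps are shut.

Run:
```python
from h import *
w=np.load('w1.npz',allow_pickle=True);i=w['i'].item()
for u,v,z in[(304,284,85),(373,282,80),(441,280,80),(512,282,85),(372,252,112),(442,246,112)]:
    print(ray('wrist',u*.64,v*.64,z,i).round(1))
c=cloud('wrist',w['d'],i)
for a in [(372,246),(372,256),(442,246),(442,254)]:
    print(a,c[int(a[1]*.64),int(a[0]*.64)].round(1))
r=c[130:200,170:350].reshape(-1,3);r=r[r[:,2]>95];print(r.min(0),r.max(0),len(r))
```

```text
[544.8 -96.3  85. ]
[ 551.  -145.3   80. ]
[ 558.5 -194.5   80. ]
[ 564.4 -244.8   85. ]
[ 579.2 -143.6  112. ]
[ 588.6 -188.1  112. ]
(372, 246) [ 583.8 -143.1  113.5]
(372, 256) [ 575.6 -143.3  103. ]
(442, 246) [ 589.  -187.2  112.3]
(442, 254) [ 582.4 -188.8  103.6]
[ 571.20990863 -205.0070908    95.04812217] [ 638.00291657 -127.84018172  413.95528991] 481
```

step_arm:
  series: [30, 1.5, 0, 0.005, 0.6, 30.5, 3, 0, 0.005, 0.6, 0, 0, -40, 0, 0.6, 0, 0, -40, 0, 0.6, 0, 0, -27, 0, 0.6, 0, 0, 0, 0, 0.6]

```text
clock: 2.7
eef_pos: [618.2, -161.0, 121.8]
eef_rot: [-3.14, 0.003, 0.129]
wrist_force: [1.3, 0.2, -0.4]
finger_gap: 37.5
finger_force: 0.0
```

step_arm:
  series: [-11, -1.4, 0, 0, 0.6, -11, -1.4, 0, 0, 0.6, -11, -1.4, 0, 0, 0.6, -11, -1.4, 0, 0, 0.6, -11, -1.4, 0, 0, 0.6, -11, -1.4, 0, 0, 0.6, 0, 0, -5, 0, 0.6, 0, 0, -5, 0, 0.6, 0, 0, -4, 0, 0.6, 0, 0, 0, 0, 0.6]

```text
clock: 3.95
eef_pos: [553.5, -168.8, 108.9]
eef_rot: [-3.141, 0.001, 0.13]
wrist_force: [-0.2, 0.1, -0.8]
finger_gap: 38.2
finger_force: 0.0
```

Run:
```python
from h import *
i=info('wrist');p,d=manip.camera('wrist');np.savez('w2.npz',p=p,d=d,i=i);cv2.imwrite('pics/w2.png',p)
```

```text
(no output)
```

View pics/w2.png

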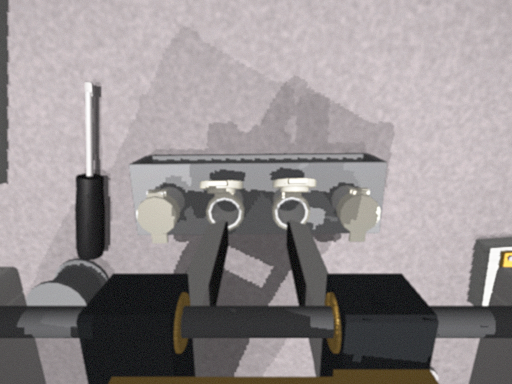

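Run:
```python
from h import *
s=manip.read_state();print(s['eef_pos'],s['joints'])
w=np.load('w2.npz',allow_pickle=True);i=w['i'].item();print(i['eye'],i['orientation'])
c=cloud('wrist',w['d'],i)
for u,v in[(159,214),(225,223),(291,223),(360,212),(222,184),(293,184),(218,228),(298,228),(215,232),(205,280)]:
    print(u,v,c[v,u].round(1),ray('wrist',u,v,80,i).round(1))
```

```text
[ 553.5433948  -168.82798691  109.17518684] [-3.59314595e-01  4.50872108e-01  1.53579636e+00 -9.33650631e-06
  1.15536277e+00  1.08156244e+00]
[ 632.75690511 -158.60513752  292.80559707] [ 2.86122013e+00  2.62760389e-04 -1.43971155e+00]
159 214 [545.6 -97.4  84.8] [543.6 -96.   80. ]
225 223 [ 558.7 -148.2  117.6] [ 542.9 -145.9   80. ]
291 223 [ 565.  -188.6  119.8] [ 549.4 -195.5   80. ]
360 212 [ 566.5 -243.4   84.9] [ 564.9 -245.4   80. ]
222 184 [ 582.7 -143.6  114.6] [ 573.  -140.6   80. ]
293 184 [ 586.1 -188.1  105.2] [ 579.8 -192.    80. ]
218 228 [ 559.6 -145.   128.4] [ 538.1 -141.    80. ]
298 228 [ 565.5 -191.9  127.8] [ 546.1 -201.5   80. ]
215 232 [ 559.1 -144.   133.3] [ 534.5 -139.1   80. ]
205 280 [ 559.4 -146.3  182. ] [ 491.8 -135.    80. ]
```

Run:
```python
from h import *
for f,cols in(('w1.npz',[198,205,312]),('w2.npz',[215,220,225,295,300])):
    w=np.load(f,allow_pickle=True);i=w['i'].item();c=cloud('wrist',w['d'],i)
    for u in cols:
        print(f,u)
        for v in range(180,262,6): print('  ',v,c[v,u].round(0), w['p'][v,u])
```

```text
w1.npz 198
   180 [ 547. -100.   84.] [169 180 183]
   186 [ 540. -100.   85.] [169 182 186]
   192 [ 533. -101.   84.] [165 177 180]
   198 [ 526. -101.   84.] [168 180 186]
   204 [488. -88.  -1.] [87 90 90]
   210 [479. -88.  -1.] [85 86 89]
   216 [469. -89.  -0.] [161 159 166]
   222 [ 563. -128.  240.] [76 76 77]
   228 [ 563. -130.  249.] [71 74 74]
   234 [ 562. -131.  255.] [19 21 22]
   240 [ 560. -132.  257.] [13  2 13]
   246 [ 557. -132.  259.] [22 20 22]
   252 [ 553. -132.  260.] [20 20 23]
   258 [ 550. -133.  261.] [20 16 16]
w1.npz 205
   180 [ 548. -108.   85.] [167 178 181]
   186 [ 541. -108.   85.] [164 176 181]
   192 [ 523. -104.   49.] [96 91 92]
   198 [ 514. -104.   47.] [95 92 93]
   204 [490. -98.   1.] [86 85 90]
   210 [480. -99.  -0.] [89 85 90]
   216 [471. -99.   0.] [135 132 139]
   222 [ 461. -100.   -1.] [92 89 93]
   228 [ 452. -101.   -0.] [81 80 84]
   234 [ 554. -132.  236.] [75 74 78]
   240 [ 549. -133.  235.] [53 52 59]
   246 [ 546. -133.  237.] [59 57 59]
   252 [ 412. -104.   -1.] [73 75 80]
   258 [ 403. -104.    0.] [79 79 82]
w1.npz 3
[... 2645 characters left out ...]
188.  144.] [86 85 89]
   246 [ 564. -188.  149.] [51 50 53]
   252 [ 564. -187.  156.] [23 15 18]
   258 [ 562. -187.  158.] [20 18 14]
w2.npz 300
   180 [ 591. -191.  114.] [254 255 255]
   186 [ 584. -193.  102.] [218 227 230]
   192 [ 574. -198.   80.] [133 145 148]
   198 [ 570. -199.   79.] [155 165 169]
   204 [ 556. -205.   52.] [99 98 99]
   210 [ 554. -204.   60.] [105 105 106]
   216 [ 552. -203.   70.] [102 104 105]
   222 [ 566. -194.  118.] [154 155 156]
   228 [ 565. -193.  127.] [96 98 99]
   234 [ 565. -192.  136.] [92 93 94]
   240 [ 565. -191.  143.] [95 98 98]
   246 [ 565. -190.  150.] [94 95 98]
   252 [ 565. -189.  158.] [93 95 95]
   258 [ 565. -188.  164.] [85 89 87]
```

The fingertips show at z≈117 with the TCP at 109, so they sit about 7 mm behind the reported TCP, not 25 mm ahead. They passed over the caps, which are still open. I'll redo the push 32 mm lower.

step_arm:
  series: [0, 0, 20, 0, 0.6, 32, 4.2, 0, 0, 0.6, 33, 4.2, 0, 0, 0.6, 0, 0, -38, 0, 0.6, 0, 0, 0, 0, 0.6]

```text
clock: 4.62
eef_pos: [617.2, -160.0, 88.8]
eef_rot: [-3.139, 0.005, 0.13]
wrist_force: [-0.6, -0.1, 0.4]
finger_gap: 37.5
finger_force: 0.0
```

step_arm:
  series: [-11, -1.4, 0, 0, 0.6, -11, -1.4, 0, 0, 0.6, -11, -1.4, 0, 0, 0.6, -11, -1.4, 0, 0, 0.6, -11, -1.4, 0, 0, 0.6, -11, -1.4, 0, 0, 0.6, 0, 0, -5, 0, 0.6, 0, 0, -5, 0, 0.6, 0, 0, 0, 0, 0.6]

```text
clock: 5.75
eef_pos: [552.4, -168.8, 80.6]
eef_rot: [-3.141, 0.001, 0.13]
wrist_force: [0.3, -1.2, -0.6]
finger_gap: 37.7
finger_force: 0.0
```

step_arm:
  series: [0, 0, -2, 0, 0.6, 0, 0, -2, 0, 0.6, 0, 0, 0, 0, 0.6]

```text
clock: 6.12
eef_pos: [552.8, -168.9, 79.9]
eef_rot: [3.141, -0.001, 0.13]
wrist_force: [-14.0, 3.8, 29.7]
finger_gap: 37.4
finger_force: 14.6
```

Run:
```python
from h import *
i=info('wrist');p,d=manip.camera('wrist');np.savez('w3.npz',p=p,d=d,i=i);cv2.imwrite('pics/w3.png',p)
```

```text
(no output)
```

View pics/w3.png

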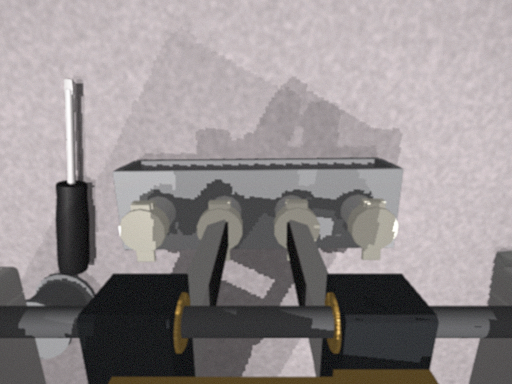

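step_arm:
  series: [0, 0, 20, 0, 0.6, 0, 0, 55, 0, 0.6, 0, 0, 50, 0, 0.6, 0, 39.4, 0, 0.15, 0.55, 0, 39.4, 0, 0.15, 0.55, 0, 39.4, 0, 0.15, 0.55, 0, 39.4, 0, 0.15, 0.55, 0, 39.4, 0, 0.15, 0.55, 0, 39.4, 0, 0.15, 0.55, 0, 39.4, 0, 0.15, 0.55, 0, 39.4, 0, 0.15, 0.55, 0, 39.4, 0, 0.153, 0.55, 0, 0, 0, 0, 0.55]

```text
clock: 7.8
eef_pos: [552.1, 187.9, 201.9]
eef_rot: [-3.141, -0.0, 1.487]
wrist_force: [0.6, 0.2, 0.3]
finger_gap: 42.9
finger_force: 0.0
```

Run:
```python
from h import *
s=manip.read_state();print(s['eef_pos'],s['eef_rot'])
i=info('wrist');p,d=manip.camera('wrist');np.savez('w4.npz',p=p,d=d,i=i);cv2.imwrite('pics/w4.png',cv2.resize(p,(800,600)))
P,D=manip.camera('top');np.savez('top4.npz',p=P,d=D)
c=cloud('top',D)
o=c[155:190,285:355].reshape(-1,3)
print('max z at rack',o[:,2].max())
P2,D2=manip.camera('side');cv2.imwrite('pics/s4.png',cv2.resize(P2[190:280,250:350],(500,450)))
```

```text
[552.14077243 187.89761765 201.90012162] [-3.14096395e+00 -1.23906804e-04  1.48696943e+00]
max z at rack 1361.4507700393744
```

View pics/w4.png

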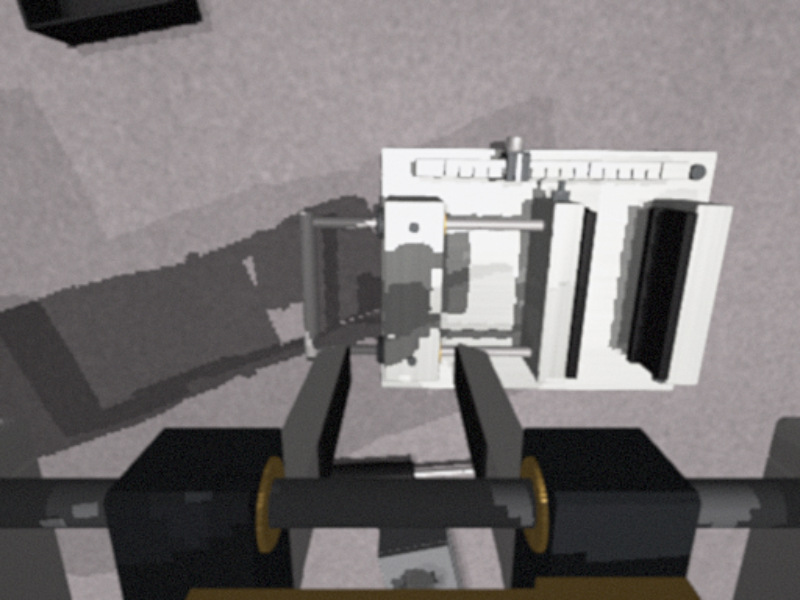

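View pics/s4.png

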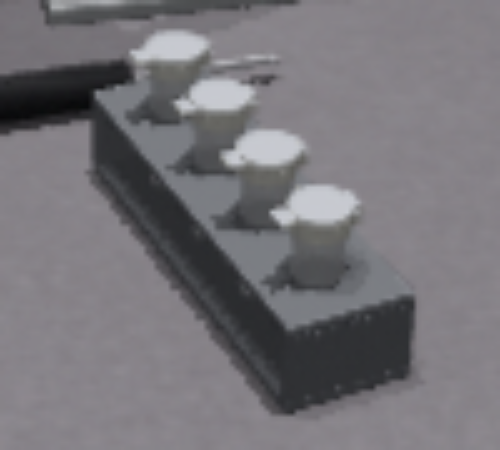

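All four caps are shut. The wrist view shows the bar at (308, 210–357), the clip at (516,160) and the pointer near (560,187).

Run:
```python
from h import *
w=np.load('w4.npz',allow_pickle=True);i=w['i'].item();p=w['p'];d=w['d'];c=cloud('wrist',d,i)
cv2.imwrite('pics/c4.png',cv2.resize(p[80:140,295:395],(800,480),interpolation=cv2.INTER_CUBIC))
for v in range(90,130,3): print(v,[tuple(c[v,u].round(0)[[0,1,2]].astype(int)) for u in (330,345,353,358,362)])
for v in (145,180,215):
    print('bar',v,[tuple(c[v,u].round(0).astype(int)) for u in range(192,206,2)])
```

```text
90 [(np.int64(638), np.int64(275), np.int64(43)), (np.int64(666), np.int64(274), np.int64(-1)), (np.int64(676), np.int64(274), np.int64(0)), (np.int64(682), np.int64(273), np.int64(1)), (np.int64(686), np.int64(273), np.int64(0))]
93 [(np.int64(638), np.int64(272), np.int64(43)), (np.int64(666), np.int64(271), np.int64(0)), (np.int64(676), np.int64(270), np.int64(0)), (np.int64(682), np.int64(270), np.int64(1)), (np.int64(687), np.int64(269), np.int64(0))]
96 [(np.int64(637), np.int64(269), np.int64(44)), (np.int64(663), np.int64(267), np.int64(12)), (np.int64(672), np.int64(267), np.int64(14)), (np.int64(678), np.int64(266), np.int64(11)), (np.int64(683), np.int64(266), np.int64(12))]
99 [(np.int64(635), np.int64(266), np.int64(55)), (np.int64(663), np.int64(264), np.int64(12)), (np.int64(672), np.int64(263), np.int64(12)), (np.int64(678), np.int64(263), np.int64(12)), (np.int64(683), np.int64(262), np.int64(12))]
102 [(np.int64(635), np.int64(263), np.int64(54)), (np.int64(653), np.int64(261), np.int64(47)), (np.int64(661), np.int64(261), np.int64(47)), (np.int64(678), np.int64(259
[... 2468 characters left out ...]
int64(496), np.int64(229), np.int64(54))]
bar 180 [(np.int64(465), np.int64(178), np.int64(0)), (np.int64(480), np.int64(191), np.int64(56)), (np.int64(483), np.int64(191), np.int64(56)), (np.int64(485), np.int64(191), np.int64(57)), (np.int64(487), np.int64(190), np.int64(56)), (np.int64(490), np.int64(190), np.int64(57)), (np.int64(480), np.int64(177), np.int64(0))]
bar 215 [(np.int64(458), np.int64(129), np.int64(0)), (np.int64(460), np.int64(129), np.int64(-1)), (np.int64(477), np.int64(149), np.int64(57)), (np.int64(480), np.int64(149), np.int64(58)), (np.int64(482), np.int64(149), np.int64(57)), (np.int64(484), np.int64(149), np.int64(57)), (np.int64(486), np.int64(148), np.int64(56))]
```

View pics/c4.png

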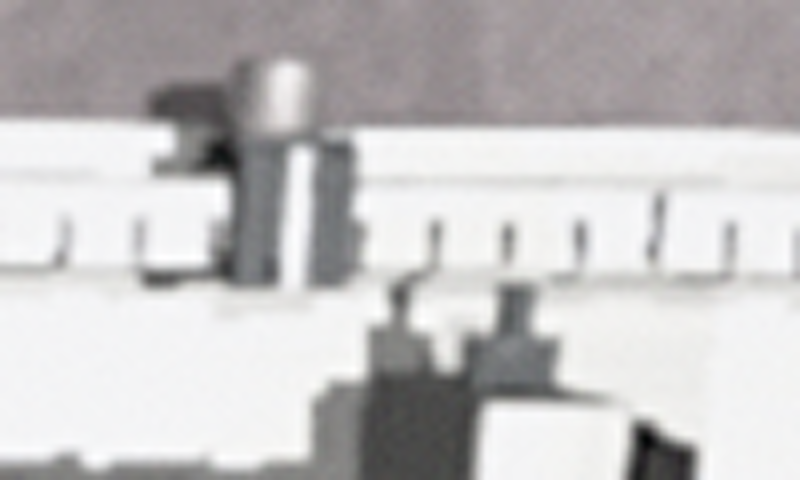

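The crop shows the index line at crop (293,285) and the pointer tip at (517,290). The darker bit at (400,290) is its shadow.

Run:
```python
from h import *
w=np.load('w4.npz',allow_pickle=True);i=w['i'].item();d=w['d'];c=cloud('wrist',d,i)
m=(c[...,2]>50)&(c[...,2]<61)&(c[...,0]>465)&(c[...,0]<500)&(c[...,1]>110)&(c[...,1]<245)
b=c[m];A=np.polyfit(b[:,1],b[:,0],1);print(len(b),A,np.polyval(A,182),b[:,1].min(),b[:,1].max())
r=cv2.minAreaRect(b[:,:2].astype(np.float32));print(r)
P=ray('wrist',359.6,116.2,52,i);M=ray('wrist',331.6,115.6,54,i)
for y in(-.08,-.086,-.092): print(y,(P-M)[:2]@[np.cos(y),np.sin(y)])
print(P,M)
# bar predicted from pointer
y=-.087;R2=np.array([[np.cos(y),-np.sin(y)],[np.sin(y),np.cos(y)]]);print(P[:2]-R2@[177,79])
```

```text
1043 [9.56611234e-02 4.67735016e+02] 485.1453403210502 130.0386903120267 241.3232476864447
((487.0060729980469, 185.6248779296875), (111.35697937011719, 24.493976593017578), 89.41413116455078)
-0.08 30.647310575996656
-0.086 30.651475920606444
-0.092 30.654537815393446
[667.05050227 245.40518533  52.        ] [636.56403737 248.63801185  54.        ]
[483.85560337 182.08355381]
```

Run:
```python
from h import *
w=np.load('w4.npz',allow_pickle=True);i=w['i'].item();c=cloud('wrist',w['d'],i)
for u,v in [(130,277),(130,300),(160,278),(380,278),(340,300),(256,310),(208,250),(214,228),(300,228)]: print(u,v,c[v,u].round(0))
```

```text
130 277 [519. 224. 311.]
130 300 [523. 224. 321.]
160 278 [527. 223. 312.]
380 278 [589. 218. 312.]
340 300 [576. 216. 317.]
256 310 [554. 216. 318.]
208 250 [528. 199. 249.]
214 228 [527. 199. 221.]
300 228 [578. 195. 221.]
```

step_arm:
  series: [-34, -2, 0, 0, 0.55, -33.5, -2, 0, 0, 0.55, 0, 0, -45, 0, 0.55, 0, 0, -45, 0, 0.55, 0, 0, -45, 0, 0.55, 0, 0, -39, 0, 0.55, 0, 0, 0, 0, 0.55]
  squeeze: 40

```text
clock: 8.82
eef_pos: [483.8, 180.3, 26.6]
eef_rot: [-3.137, 0.002, 1.48]
wrist_force: [0.7, 0.6, 1.0]
finger_gap: 42.5
finger_force: 0.0
```

step_arm:
  series: [0, 0, 0, 0, 1, 0, 0, 0, 0, 1, 0, 0, 0, 0, 1, 0, 0, 0, 0, 1, 0, 0, 0, 0, 1]
  squeeze: 40

```text
clock: 9.45
eef_pos: [483.9, 181.9, 29.2]
eef_rot: [-3.139, 0.0, 1.483]
wrist_force: [-12.3, -0.1, 12.2]
finger_gap: 10.4
finger_force: 40.0
```

step_arm:
  series: [-5, 0.4, 0, 0, 1, -6, 0.5, 0, 0, 1, -6, 0.5, 0, 0, 1, -6, 0.5, 0, 0, 1, -5, 0.5, 0, 0, 1, -2.5, 0.2, 0, 0, 1, 0, 0, 0, 0, 1, 0, 0, 0, 0, 1]
  squeeze: 50

```text
clock: 10.45
eef_pos: [456.0, 184.6, 29.3]
eef_rot: [3.138, -0.001, 1.483]
wrist_force: [9.2, 0.4, -1.8]
finger_gap: 10.5
finger_force: 50.0
```

Run:
```python
from h import *
s=manip.read_state();print(s['eef_pos'],s['wrist_force'],s['finger_gap'])
i=info('wrist');p,d=manip.camera('wrist');np.savez('w5.npz',p=p,d=d,i=i)
cv2.imwrite('pics/w5.png',cv2.resize(p,(800,600)))
```

```text
[455.95336518 184.59593856  29.26335624] [ 9.20638199  0.37368973 -1.84396448] 10.471613953963756
```

View pics/w5.png

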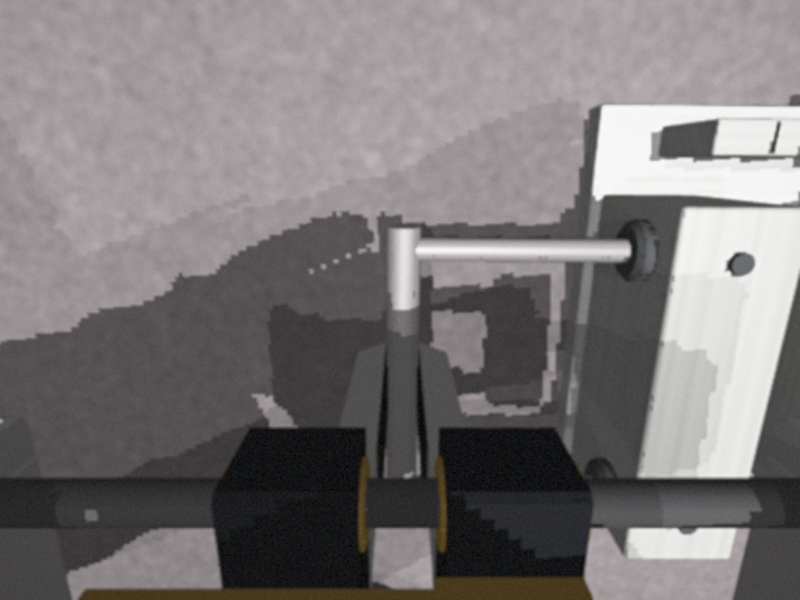

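The bar is gripped and drawn out: it runs through (403, 230–480), and the clip and pointer are out of view. I'll check the slide distance from the bar here and from the top view.

Run:
```python
from h import *
w=np.load('w5.npz',allow_pickle=True);i=w['i'].item();c=cloud('wrist',w['d'],i)
w4=np.load('w4.npz',allow_pickle=True);c4=cloud('wrist',w4['d'],w4['i'].item())
n=np.array([np.cos(.087),-np.sin(.087)])
for cc in(c4,c):
    for lo in (56,):
        m=(cc[...,2]>52)&(cc[...,2]<62)&(cc[...,0]>435)&(cc[...,0]<500)&(cc[...,1]>212)&(cc[...,1]<226)
        s=cc[m][:,:2]@n; print(m.sum(),s.mean(),np.percentile(s,[2,50,98]),cc[m][:,2].mean())
P,D=manip.camera('top');np.savez('top5.npz',p=P,d=D)
cv2.imwrite('pics/t5.png',cv2.resize(P[115:175,155:235],(800,600),interpolation=cv2.INTER_CUBIC))
# image shift of sliding jaw between top views before/after
T=np.load('top.npz')['p']
a=cv2.cvtColor(T,6);b=cv2.cvtColor(P,6)
t=a[120:145,185:225];r=cv2.matchTemplate(b[110:175,180:232],t,5);print(cv2.minMaxLoc(r))
```

```text
136 467.18743247589356 [461.15994935 467.32677606 472.04762465] 56.412902373721245
520 438.1005415388415 [432.59679768 438.08274491 443.63648425] 56.45674192603986
(-0.43345940113067627, 0.909137487411499, (0, 24), (4, 20))
```

View pics/t5.png

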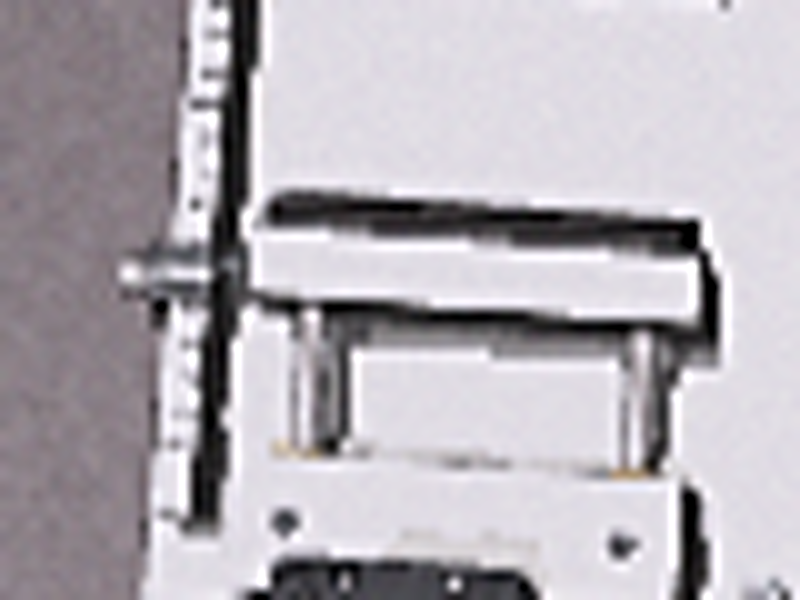

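The top view shows the pointer, at (232,265) in the crop, next to the clip at (180,268). The slide stands at about 28.7 mm of the 30.7 mm needed, so it needs 2 mm more.

step_arm:
  series: [-2, 0.2, 0, 0, 1, 0, 0, 0, 0, 1, 0, 0, 0, 0, 1, 0, 0, 0, 0, 1, 0, 0, 0, 0, 1, 0, 0, 0, 0, 1, 0, 0, 0, 0, 1, 0, 0, 0, 0, 1]

```text
clock: 11.55
eef_pos: [454.0, 184.8, 29.2]
eef_rot: [3.138, -0.001, 1.483]
wrist_force: [9.2, 1.4, -1.4]
finger_gap: 10.7
finger_force: 50.0
```

Run:
```python
from h import *
i=info('wrist');p,d=manip.camera('wrist');c=cloud('wrist',d,i)
n=np.array([np.cos(.087),-np.sin(.087)])
m=(c[...,2]>52)&(c[...,2]<62)&(c[...,0]>435)&(c[...,0]<500)&(c[...,1]>212)&(c[...,1]<226)
s=c[m][:,:2]@n;q=np.percentile(s,[2,98]);print(467-s.mean(),(472.05+461.16)/2-q.mean())
st=manip.read_state();print(st['clock'],st['wrist_force'],np.abs(st['qd']).max())
```

```text
30.872432398877095 30.437424125594248
11.6 [ 9.36646828  0.93207435 -2.00171467] 0.0027922629091274727
```

The slide is now at about 30.7 mm, at rest and held, so I'm handing in.

```bash
python3 -c "
from cell import manip
print(manip.sign_off())"
```

```text
the job is handed in; nothing more can be done
None
```

All four tubes are shut, and the gripper still holds the bar at about 30.7 mm of pull, where I measured the index mark, to within 1–2 mm. I handed the job in at 11.6 s, with no verdict shown. The fingertips sit about 30 mm further back than the interface text says, so my first push passed over the caps and I repeated it lower.

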